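Take the spent filter cassette out of the water filter station

TASK

The filter cassette in the water filter station is due for a change. Lift the jug off the station by the handle over its lid and set it down upright on the slate coaster that lies beside the station, without dropping it, then pinch the cassette's two orange side catches together with the fingers, lift the cassette straight up out of its bay, and finish still holding it by the pinched catches, upright over the bay with its underside at least 5 cm above the station's deck, so that it drips back into the station. Do not disturb the canister, the drinking glass or the pepper mill.

Things in the scene. Friction and masses are not known exactly. Their poses are not given: they have to be found in the camera images.
- station: Low grey water filter station with a stainless deck, fixed, 185 mm deep (x -80 to +105) and 176 mm wide (y). Origin on the worktop below the centre of its bay; x to its back, z up. The deck is 66 mm above the origin; a pump housing along the back (x over 66 mm) rises to 94 mm. Two arcs 3 mm high on the deck centre the jug's foot.
- bay (a point): Centre of the bay's floor, 34 mm above the worktop. The bay is a rectangular well in the deck under the jug, 60 mm along the station's x, 136 mm along y, 32 mm deep. The cassette stands in its middle, sunk through an opening in the floor; the 37 mm at either end (+y, -y) beside the orange tabs are finger room.
- jug: Clear round jug with a white lid, empty, about 0.5 kg, standing on the deck over the bay, so that it covers the cassette, at any small yaw. Foot 94 mm across, 120 mm at the lid; 140 mm to the top of the lid, 185 mm to the top of the handle. Origin at the centre of its underside, z up. A fixed arched handle crosses over the lid along the jug's y axis.
- jug_grip (a point): Centre of the straight bar at the top of the jug's handle, 178 mm above the jug's underside, on the jug's axis. The bar is 16 mm wide along the jug's x, 14 mm high and about 70 mm long along the jug's y; 31 mm are free between the bar and the lid. To be pinched across x from above.
- cassette: White filter cassette with an orange catch at either end, 0.33 kg, 54 mm high, 44 mm along x, 62 mm along y over the tabs. Origin at the centre of its underside, axes as the station's; it stands 8 mm above the worktop, its top 4 mm below the deck, with 1.5 mm play in its opening. Barbs on the catches hook under the bay floor: it lifts no more than 2 mm until both are pushed in.
- catch_l_tab (a point): Middle of the outer face of the +y catch's orange thumb tab: 31 mm from the cassette's axis, 42 mm above its underside, i.e. 16 mm above the bay floor. The tab is 24 mm wide along x and 24 mm high, from 3 mm to 27 mm above the bay floor. It moves with the catch.
- catch_r_tab (a point): The same point on the -y catch's tab.
- catch_l (a joint): Travel of the +y catch towards the middle of the cassette, in m: 0 out (hooked), 0.007 fully in (stop). Spring: 3 N to start, 8 N fully in. The barb is free of the bay floor from about 0.004. Fully in, the tabs are 48 mm apart over their outer faces. The catch springs out when let go.
- catch_r (a joint): The same for the -y catch.
- coaster: Round black slate coaster, 96 mm in diameter, 7 mm thick, loose on the front of the worktop 0.2 to 0.4 m to the left or right of the station (not the round things at the back wall). Origin at the centre of its underside.
- canister: White square canister with a wooden lid and knob, 77x77x100 mm, loose, on the other side of the station. Origin at the centre of its underside. A bystander.
- glass: Clear drinking glass, 81 mm in diameter, 91 mm high, loose, behind the station to the right. Origin at the centre of its underside. A bystander.
- mill: Dark wooden pepper mill, 58 mm in diameter, 150 mm high, loose, behind the station to the left. Origin at the centre of its underside. A bystander.

How it is judged (in metres and radians):
On the way, in this order (a step that is already met when the one before it is completed fails the run):
1. the jug is lifted clear of the station in the fingers (z of jug in the frame of station above 0.08 m and contact force between the fingers and jug above 1 N and contact force between jug and station below 0.1 N and z of cassette in the frame of station below 0.012 m), for 0.1 s.
2. the jug stands upright on the slate coaster, let go, the cassette still in its bay (horizontal distance between jug and coaster below 0.03 m and z of jug in the frame of coaster between 0.004 and 0.011 m and height (world z) of jug below 0.012 m and angle between jug's own z axis and vertical below 0.1 rad and contact force between the fingers and jug below 0.1 N and contact force between jug and coaster above 1 N and linear speed of jug below 0.03 m/s and z of cassette in the frame of station below 0.012 m), for 0.3 s.
At the end, for the whole second after the job is handed in: Cassette held still in the fingers, both catches in by over 4.5 mm, nothing else touching it, tilt under 15 deg, underside over 40 mm above the deck, within 60 mm of the bay's centre; jug released, at rest, upright within 6 deg, within 30 mm of the coaster's centre (horizontal distance between jug and coaster below 0.03 m and z of jug in the frame of coaster between 0.004 and 0.011 m and height (world z) of jug below 0.012 m and angle between jug's own z axis and vertical below 0.1 rad and contact force between the fingers and jug below 0.1 N and contact force between jug and coaster above 1 N and linear speed of each of jug, cassette below 0.03 m/s and z of cassette in the frame of station above 0.106 m and horizontal distance between cassette and station below 0.06 m and angle between cassette's own z axis and vertical below 0.26 rad and value of joint each of catch_l, catch_r above 0.0045 m and contact force between the fingers and cassette above 2 N and contact force between cassette and station below 0.1 N); the arm keeps its last pose, push and grip.
It fails at once if the jug is dropped (contact force between the fingers and jug below 0.1 N and linear speed of jug above 0.45 m/s).
It fails at once if the jug is tipped by more than 35 degrees (angle between jug's own z axis and vertical above 0.6 rad).
It fails at once if the canister is pushed by more than 3 cm or tipped over (distance of canister from where it was at the start of the episode above 0.03 m or angle between canister's own z axis and vertical above 0.35 rad).
It fails at once if the glass is pushed by more than 3 cm or tipped over (distance of glass from where it was at the start of the episode above 0.03 m or angle between glass's own z axis and vertical above 0.35 rad).
It fails at once if the mill is pushed by more than 3 cm or tipped over (distance of mill from where it was at the start of the episode above 0.03 m or angle between mill's own z axis and vertical above 0.35 rad).
It also fails if it takes over 51 s, if anything falls off the work surface, if the arm or the gripper's body presses on something with over 40 N, if the wrist force passes 120 N, or if a joint passes its speed limit or range.

ROBOT

A 6-joint arm with a two-finger parallel gripper is mounted at the origin on a cart in front of the work surface, level with it; the furniture and walls round the work are solid. World frame = base frame: x ahead of the robot, y to its left, z up, the work surface at z = 0. Lengths are in m, angles in degrees, forces in N, time in s.
With the tool pointing down it reaches from about 0.4 to 0.825 m from the base axis. Payload 7 kg.
Tool frame: the origin (TCP) lies midway between the tips of the shut fingers; the grasp point (between the pads) lies 19 mm behind it; z points along the fingers, y is the line along which they close (so a half turn about z gives the same grasp; the last joint's range is limited). The gripper opens to 88 mm and grips with 3 to 60 N. Pads are 19 mm wide; open, the fingers measure 130 mm over their backs; the gripper's body (78 mm by 193 mm) begins 47 mm behind the grasp point.
Start: joints at [-47.607, 20.546, 0.682, 0, -70.136, -16.507], TCP at [0.295, -0.607, 0.227] pointing down, gripper open.
Joint ranges: [-176.03, 176.03], [-82.01, 121.73], [-58.28, 71.71], [-173.87, 95.51], [-174.79, -0.11], [-173.66, 173.66]. Speed limits (degrees/s): [136.94, 136.94, 172.46, 180, 180, 180].

INTERFACE

Orientations are given as [roll, pitch, yaw] about the fixed x, y, z axes, in that order (R = Rz(yaw) Ry(pitch) Rx(roll)).
In Python, from plant import ctrl gives the robot as it stands. The module is installed in compiled form; this text tells all that it offers.
- The arm moves only by the tool send_rows, never from a script. Its argument "plan" is a list that holds one entry, the list of rows, each a list of 6 numbers: the shift along the tool's x, y, z in fractions of the full range, 1 being 60 cm, then the turn, a rotation vector about the tool's x, y, z in a scale on which 1.0 is 180 degrees. A call has 1 to 8 rows; each row is the pose to reach, as a shift and turn from the pose commanded when the call began, along the tool's axes at that moment; what a row does not reach only later rows make up. A row lasts 1/12 s, in which the tool goes at most 41.7 mm and 7.16 degrees, less where a joint would pass 70% of its speed; a pose out of reach is approached as far as the arm can. No shift or turn number may pass 1 either way. A call with a gripper value outside its range is refused whole. "fingers" is the opening, from 0 (shut) to 1 (fully open), set as the call begins (left out, the last holds). The fingers move at their own pace and stop on an object; the grip force is fixed at half the most. Time passes only in rows, so rows that repeat a pose let the fingers close. It gives the time, the measured TCP pose, the force, the opening and the grip force at its end, in the units of the state.
- ctrl.get_obs(): the state, without advancing time (a new reading comes with each control period).
- ctrl.snapshot(name): name is "scene" or "top" or "wrist"; returns a dict with "img" (480x640x3 uint8, red, green, blue), "K" (3x3 intrinsics, pixels), "pose" (4x4, takes a point from camera to world coordinates). Camera axes: x right, y down, z forward; pixel columns grow to the right and rows downward; lengths in m; the calibration is good to about 2 mm. A picture is of the moment at which its call begins. There is no depth.
- ctrl.close_job(): hands the job in; it is judged then, once.
The state is a dict: "clock": time; "joint_pos": joint angles; "qvel": joint speeds; "tau": joint torques, N m; "tool_pos": TCP position; "orientation": TCP orientation; "force": force on the tool from outside, world axes, zero at the start; "moment": the same for the moment, N m; "opening": finger opening in m; "gripper_force": force on a finger pad.
Only numpy, scipy, OpenCV 4.12 (cv2) and the standard library are available. Lean on these libraries where they do the work, as an engineer would, in place of code of your own. Each camera call takes 0.05 s, during which the arm holds its last target. There are 200 camera calls.

## Working session

There is one attempt and no reset: what is moved stays moved. The work goes in short steps, Python scripts to look and compute and a tool call to move; the robot and the scene stay as the last step left them, time stands still between calls to the robot, and variables do not carry over. Pictures are saved under pics/ and viewed, at most 10 in all, crops included, and the job is handed in when it is done.

Besides the shell and the picture viewer there is one more tool, called after "Call:" as a command line: name --argument value ..., lists and objects as JSON in quotes. send_rows: Moves the arm, as the interface text tells. Its arguments: {"type":"object","properties":{"plan":{"type":"array","items":{"type":"array","items":{"type":"array","items":{"type":"number"}}}},"fingers":{"type":"number"}},"required":["plan"]}

```bash
mkdir -p pics
cat > h.py <<'E'
import numpy as np,cv2
from plant import ctrl
from scipy.spatial.transform import Rotation as Ro
def snap(n,f):
    s=ctrl.snapshot(n); cv2.imwrite('pics/'+f,s['img'][:,:,::-1]); np.savez('pics/'+f+'.npz',K=s['K'],pose=s['pose'],img=s['img']); return s
def ray(f,u,v,z):
    s=np.load('pics/'+f+'.npz'); d=s['pose'][:3,:3]@np.linalg.inv(s['K'])@[u,v,1]; o=s['pose'][:3,3]
    return o+d*(z-o[2])/d[2]
def proj(f,P):
    s=np.load('pics/'+f+'.npz'); c=s['pose'][:3,:3].T@(np.asarray(P)-s['pose'][:3,3]); p=s['K']@c; return p[:2]/p[2]
E
python3 - <<'E'
from h import *
print(ctrl.get_obs())
for n in ['scene','top']:
    s=snap(n,n+'0.png'); print(s['K'],s['pose'])
E
```

```text
{'clock': 0.0, 'joint_pos': array([-4.76073141e+01,  2.05905442e+01,  6.33379358e-01, -2.10141414e-02,
       -7.01359830e+01, -1.65067774e+01]), 'qvel': array([-0.0347612 , -0.03106285,  0.04085717,  0.02081663, -0.14236237,
       -0.03513809]), 'tau': array([ 3.30801277e-04, -5.82726073e+01,  2.93056262e+01,  6.99755609e+00,
        6.77667311e-03, -1.99087417e-04]), 'tool_pos': array([ 0.29445198, -0.6068372 ,  0.22562694]), 'orientation': array([ 1.79905078e+02, -7.52817712e-03, -1.54121242e+02]), 'force': array([-0.61108582, -0.53143965, -1.65794068]), 'moment': array([ 0.03551967,  0.00842914, -0.00509769]), 'gripper_force': 0.0, 'opening': 0.08771096881204951}
[[606.77687394   0.         327.5461244 ]
 [  0.         606.77687394 249.27692878]
 [  0.           0.           1.        ]] [[-0.9314727  -0.22153727  0.28858248  0.17667729]
 [-0.36372739  0.55004756 -0.75176463  0.97745217]
 [ 0.0078098  -0.80521358 -0.59293346  0.94185261]
 [ 0.          0.          0.          1.        ]]
[[491.78106499   0.         312.34090551]
 [  0.         491.78106499 240.51243534]
 [  0.           0.           1.        ]] [[-0.21634843 -0.76396529  0.60790657 -0.15856296]
 [-0.97631333  0.1708062  -0.13280634  0.13847858]
 [-0.00237478 -0.62223973 -0.78282315  1.07459188]
 [ 0.          0.          0.          1.        ]]
```

View pics/scene0.png

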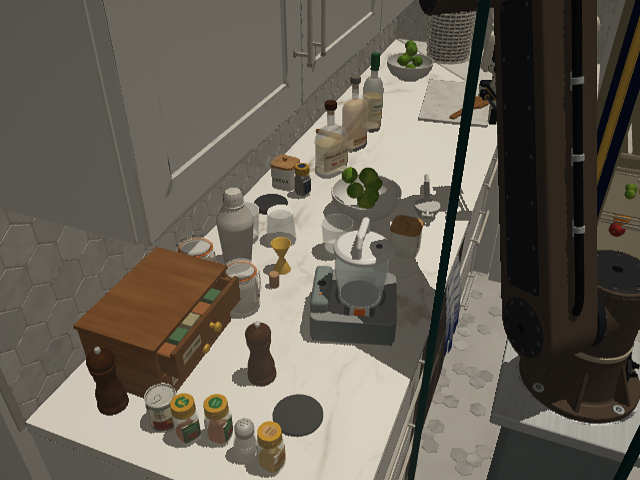

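View pics/top0.png

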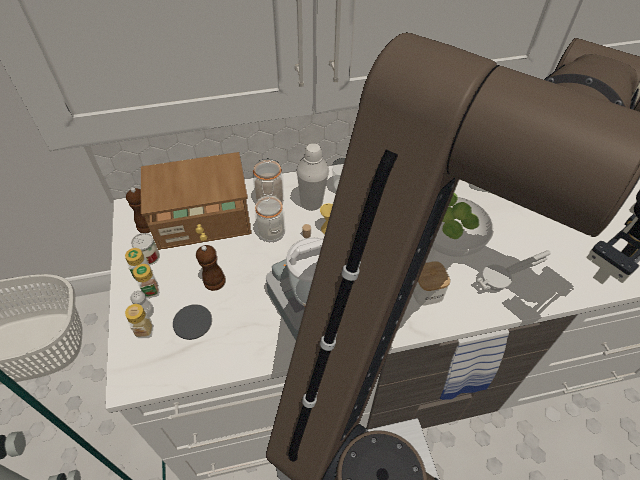

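The scene view shows the jug on the station (handle ~(362,235), station front edge ~(352,335)), the coaster at (298,415) and the mill at (260,380). In the top view the coaster is at (192,322) and the arm covers most of the station. I'll enlarge the scene crop and measure.

Run:
```python
from h import *
for a in [('scene0.png',298,414.5,.007),('top0.png',192.5,321.5,.007),('scene0.png',261,380,.005),('top0.png',214,286,.005),('scene0.png',362,232,.25),('scene0.png',341,232,.0)]: print(a,ray(*a).round(4))
im=cv2.imread('pics/scene0.png')[200:360,290:450]; cv2.imwrite('pics/c0.png',cv2.resize(im,None,fx=3.75,fy=3.75,interpolation=cv2.INTER_CUBIC))
```

```text
('scene0.png', 298, 414.5, 0.007) [0.4915 0.3052 0.007 ]
('top0.png', 192.5, 321.5, 0.007) [0.4868 0.2993 0.007 ]
('scene0.png', 261, 380, 0.005) [0.5955 0.2529 0.005 ]
('top0.png', 214, 286, 0.005) [0.5807 0.2381 0.005 ]
('scene0.png', 362, 232, 0.25) [0.4706 0.0202 0.25  ]
('scene0.png', 341, 232, 0.0) [ 0.63   -0.3043 -0.    ]
```

View pics/c0.png

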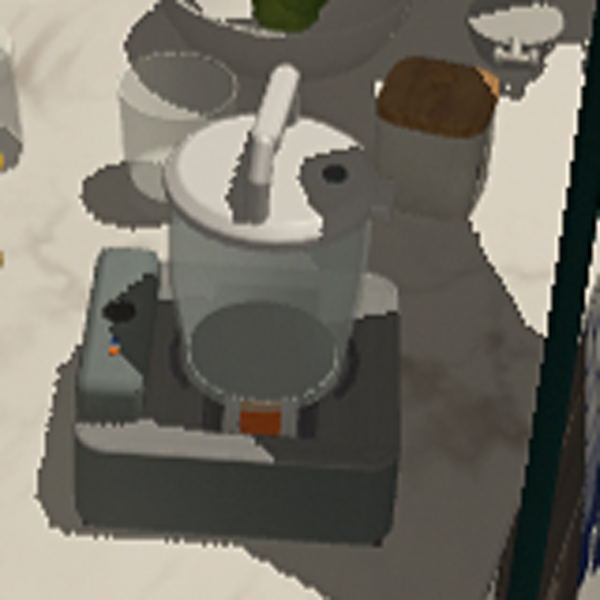

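Crop: the handle bar's top runs from ~(262,140) to (287,72), the lid ellipse is centred ~(269,177) and the foot ellipse ~(263,355). The station's bottom corners are ~(80,525) and (382,545), and the orange +y tab is at (262,418).

Run:
```python
from h import *
def c(u,v,z,n): print(n,ray('scene0.png',290+(u+.5)/3.75-.5,200+(v+.5)/3.75-.5,z).round(4))
c(275,105,.251,'bar'); c(263,140,.251,'bar+y');c(287,74,.251,'bar-y')
c(269.5,177,.2,'lid');c(263,353,.067,'foot');c(80,525,0,'cornB');c(382,545,0,'cornF');c(398,455,.062,'deckF')
c(262,420,.05,'tab+y');c(395,282,.066,'far deck corner')
c(437,212,0,'canister low corner');c(178,105,.091,'glass rim')
c(95,255,.094,'pump far top');c(82,385,.094,'pump near top')
```

```text
bar [0.4734 0.0061 0.251 ]
bar+y [0.4688 0.0395 0.251 ]
bar-y [ 0.4769 -0.025   0.251 ]
lid [0.4755 0.0026 0.2   ]
foot [ 0.4759 -0.0037  0.067 ]
cornB [0.5479 0.1058 0.    ]
cornF [0.3803 0.0562 0.    ]
deckF [0.3786 0.0458 0.062 ]
tab+y [0.463  0.0339 0.05  ]
far deck corner [ 0.4226 -0.0985  0.066 ]
canister low corner [ 0.4358 -0.2646 -0.    ]
glass rim [ 0.6018 -0.1947  0.091 ]
pump far top [ 0.5903 -0.0216  0.094 ]
pump near top [0.5522 0.0905 0.094 ]
```

```bash
cat >> h.py <<'E'
def go(pos,yaw):
    "shift (cm) and rotvec (deg) in the current tool frame to reach pos, tool down with yaw"
    o=ctrl.get_obs(); R=Ro.from_euler('xyz',o['orientation'],degrees=True); T=Ro.from_euler('xyz',[180,0,yaw],degrees=True)
    print(o['clock'],o['tool_pos'].round(4),o['orientation'].round(2),'F',o['force'].round(1),'op',round(o['opening'],4),o['gripper_force'])
    print('row',(R.inv().apply(np.array(pos)-o['tool_pos'])*100).round(2),(R.inv()*T).as_rotvec(degrees=True).round(2))
E
python3 -c "
from h import *
go([.36,-.33,.40],-100)"
```

```text
0.1 [ 0.2945 -0.6069  0.2257] [ 1.7992e+02 -1.0000e-02 -1.5412e+02] F [-0.2  0.6  1.2] op 0.0874 0.0
row [-17.98  22.08 -17.4 ] [ 8.000e-02  3.000e-02 -5.412e+01]
```

The rows are not in the units I measure in: shifts go in shares of 60 cm and turns go in shares of 180 degrees. I convert before sending: 22 cm / 60 = 0.3667, -17.4 cm / 60 = -0.29, -54 degrees / 180 = -0.3.

Call:
send_rows --plan '[[[-0.3, 0.3667, -0.29, 0, 0, -0.3], [-0.3, 0.3667, -0.29, 0, 0, -0.3], [-0.3, 0.3667, -0.29, 0, 0, -0.3], [-0.3, 0.3667, -0.29, 0, 0, -0.3], [-0.3, 0.3667, -0.29, 0, 0, -0.3], [-0.3, 0.3667, -0.29, 0, 0, -0.3], [-0.3, 0.3667, -0.29, 0, 0, -0.3], [-0.3, 0.3667, -0.29, 0, 0, -0.3]]]' --fingers 1

```text
clock: 0.77
tool_pos: [0.3602, -0.329, 0.4014]
orientation: [180.0, 0.0, -99.7]
force: [1.9, -0.4, 1.4]
opening: 0.0881
gripper_force: 0.0
```

```bash
python3 -c "
from h import *
go([.44,.004,.40],-83)"
```

```text
0.7667 [ 0.3602 -0.329   0.4014] [ 1.7999e+02  1.0000e-02 -9.9730e+01] F [ 1.9 -0.4  1.4] op 0.0881 0.0
row [-34.17  -2.23   0.15] [ 0.000e+00  1.000e-02 -1.673e+01]
```

To row units: -34.2 cm / 60 = -0.57, -2.2 cm / 60 = -0.0367, -16.7 degrees / 180 = -0.0928.

Call:
send_rows --plan '[[[-0.57, -0.0367, 0.0017, 0, 0, -0.0928], [-0.57, -0.0367, 0.0017, 0, 0, -0.0928], [-0.57, -0.0367, 0.0017, 0, 0, -0.0928], [-0.57, -0.0367, 0.0017, 0, 0, -0.0928], [-0.57, -0.0367, 0.0017, 0, 0, -0.0928], [-0.57, -0.0367, 0.0017, 0, 0, -0.0928], [-0.57, -0.0367, 0.0017, 0, 0, -0.0928], [-0.57, -0.0367, 0.0017, 0, 0, -0.0928]]]'

```text
clock: 1.43
tool_pos: [0.4396, -0.0049, 0.3998]
orientation: [-180.0, 0.0, -83.4]
force: [0.9, -0.0, -0.6]
opening: 0.0875
gripper_force: 0.0
```

```bash
python3 -c "
from h import *
snap('wrist','w1.png');snap('top','t1.png');snap('scene','s1.png')
go([.474,.004,.225],-83)"
```

```text
1.5833 [ 0.4402 -0.0044  0.3989] [179.92   0.   -83.12] F [-0.3 -0.4  0.4] op 0.0874 0.0
row [-0.42 -3.48 17.39] [ 0.08  0.   -0.12]
```

View pics/w1.png

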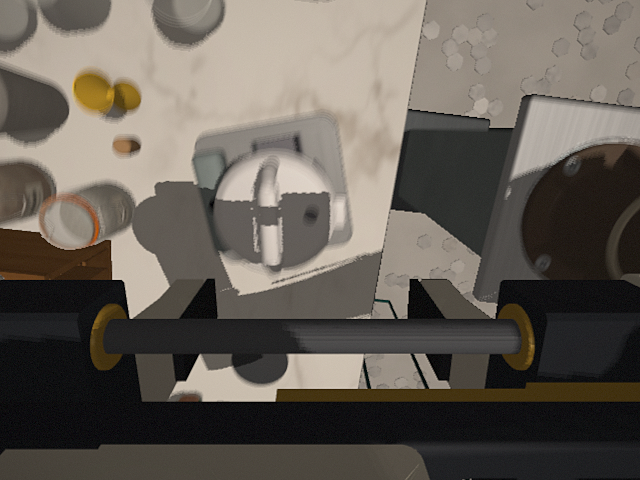

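The wrist view shows the lid as a circle (u 213–332, v 150–270, centre ~(273,209)), the bar running vertically through ~(269,213), and the station's corners at (197,133), (333,113), (353,238) and (238,293). I'll project these.

Run:
```python
from h import *
f='w1.png'
for n,u,v,z in [('lid',273,209,.2),('bar',268.5,214,.251),('bar a',266,180,.251),('bar b',270,248,.251),('c1 pump -y',197,133,.09),('c2 front -y',330,115,.064),('c3 front +y',352,238,.064),('c4',236,292,0)]: print(n,ray(f,u,v,z).round(4))
im=cv2.imread('pics/w1.png')[100:300,180:380]; cv2.imwrite('pics/c1.png',cv2.resize(im,None,fx=3,fy=3,interpolation=cv2.INTER_CUBIC))
```

```text
lid [ 4.763e-01 -2.000e-04  2.000e-01]
bar [ 0.4755 -0.0069  0.251 ]
bar a [ 0.4799 -0.0349  0.251 ]
bar b [0.4718 0.0227 0.251 ]
c1 pump -y [ 0.5838 -0.0578  0.09  ]
c2 front -y [ 0.4269 -0.0975  0.064 ]
c3 front +y [0.3765 0.0578 0.064 ]
c4 [0.5398 0.187  0.    ]
```

View pics/c1.png

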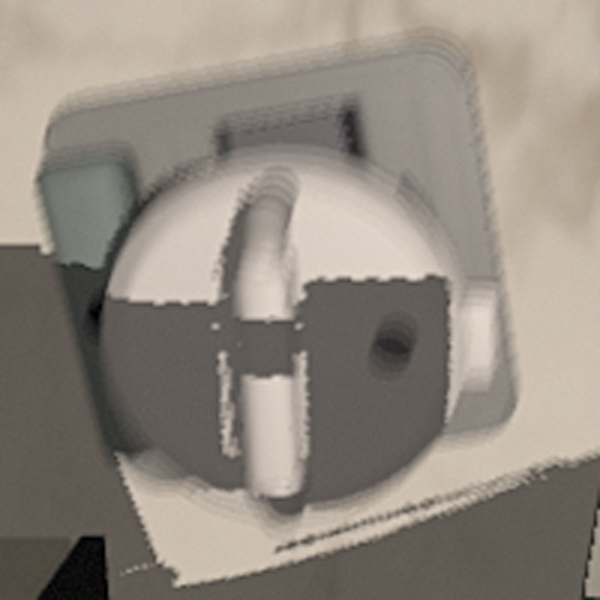

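Crop: the bar's centreline passes through (268,250)–(272,470) and the lid centre is ~(278,335), so the jug is at ≈(0.475, 0.001) with bar yaw ≈8°. The station's yaw is ≈17.5°. The scene-view numbers agree to within a few mm. I'll descend on the bar.

To row units: 17.4 cm / 60 = 0.29, 16.8 cm / 60 = 0.28, -1 degrees / 180 = -0.0056.

Call:
send_rows --plan '[[[-0.0083, -0.0583, 0.0667, 0, 0, -0.0056], [-0.0083, -0.0583, 0.1333, 0, 0, -0.0056], [-0.0083, -0.0583, 0.1833, 0, 0, -0.0056], [-0.0083, -0.0583, 0.225, 0, 0, -0.0056], [-0.0083, -0.0583, 0.2583, 0, 0, -0.0056], [-0.0083, -0.0583, 0.28, 0, 0, -0.0056], [-0.0083, -0.0583, 0.29, 0, 0, -0.0056], [-0.0083, -0.0583, 0.29, 0, 0, -0.0056]]]'

```text
clock: 2.25
tool_pos: [0.4734, 0.0008, 0.2244]
orientation: [179.9, -0.0, -82.5]
force: [-0.7, 0.2, 0.5]
opening: 0.0876
gripper_force: 0.0
```

Call:
send_rows --plan '[[[0, 0, 0, 0, 0, 0], [0, 0, 0, 0, 0, 0], [0, 0, 0, 0, 0, 0], [0, 0, 0, 0, 0, 0], [0, 0, 0, 0, 0, 0], [0, 0, 0, 0, 0, 0], [0, 0, 0, 0, 0, 0], [0, 0, 0, 0, 0, 0]]]' --fingers 0

```text
clock: 2.92
tool_pos: [0.4743, 0.002, 0.2257]
orientation: [-180.0, 0.0, -82.4]
force: [-0.1, -0.1, 0.8]
opening: 0.0399
gripper_force: 0.0
```

Call:
send_rows --plan '[[[0, 0, 0, 0, 0, 0], [0, 0, 0, 0, 0, 0], [0, 0, 0, 0, 0, 0], [0, 0, 0, 0, 0, 0]]]'

```text
clock: 3.25
tool_pos: [0.4742, 0.002, 0.2255]
orientation: [180.0, 0.0, -82.4]
force: [-0.2, 0.2, 0.8]
opening: 0.0161
gripper_force: 30.0
```

To row units: -10 cm / 60 = -0.1667, -9.5 cm / 60 = -0.1583.

Call:
send_rows --plan '[[[0, 0, -0.0083, 0, 0, 0], [0, 0, -0.025, 0, 0, 0], [0, 0, -0.05, 0, 0, 0], [0, 0, -0.0833, 0, 0, 0], [0, 0, -0.1167, 0, 0, 0], [0, 0, -0.1417, 0, 0, 0], [0, 0, -0.1583, 0, 0, 0], [0, 0, -0.1667, 0, 0, 0]]]'

```text
clock: 3.92
tool_pos: [0.4746, 0.002, 0.3273]
orientation: [-179.9, 0.0, -82.4]
force: [-0.5, 0.6, -3.8]
opening: 0.0158
gripper_force: 30.0
```

Run:
```python
from h import *
s=snap('scene','s2.png');snap('top','t2.png')
go([.489,.302,.325],-82)
# circle-ish coaster fit in both pictures
for f,(u,v) in [('s1.png',(298,414)),('t1.png',(192,321))]:
    g=cv2.cvtColor(np.load('pics/'+f+'.npz')['img'],cv2.COLOR_RGB2GRAY); m=(g<75).astype(np.uint8)
    n,l,st,c=cv2.connectedComponentsWithStats(m); k=l[v,u]; print(f,g[v,u],st[k],c[k],ray(f,*c[k],.007))
    cs,_=cv2.findContours((l==k).astype(np.uint8),0,1); P=np.array([ray(f,*p[0],.007)[:2] for p in cs[0]]); print(cv2.minEnclosingCircle(P.astype(np.float32)))
a=cv2.imread('pics/s2.png')[130:430,230:450];b=cv2.imread('pics/t2.png')[200:400,140:360]
cv2.imwrite('pics/c2.png',np.hstack([cv2.resize(a,(400,545)),cv2.resize(b,(400,545))]))
```

```text
4.0167 [0.4744 0.0021 0.3261] [-1.7995e+02  2.0000e-02 -8.2420e+01] F [-0.6  0.1 -3.7] op 0.0156 29.965504109859467
row [-29.54  -5.41   0.13] [-0.05  0.02 -0.42]
s1.png 58 [ 258  394   65   56 1812] [295.29139073 416.92218543] [0.49396619 0.31230161 0.007     ]
((0.5016576647758484, 0.3260565400123596), 0.07206137478351593)
t1.png 59 [181 305  31  25 425] [198.08       313.97647059] [0.50506455 0.28430109 0.007     ]
((0.4932601749897003, 0.2944125533103943), 0.04683362692594528)
```

View pics/c2.png

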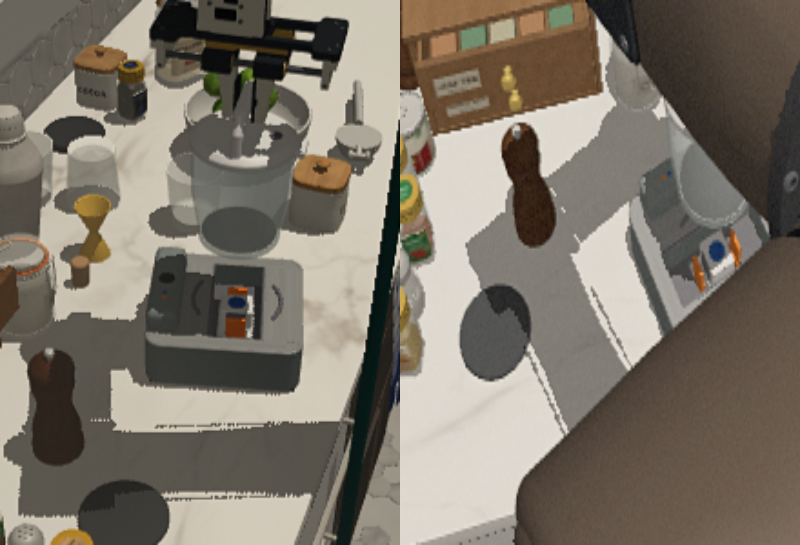

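The jug hangs upright in the gripper and the cassette, with both orange tabs, is visible in the bay. The coaster's centre in full-image pixels is unchanged: (298,415) in scene, (192.5,321.5) in top, so ≈(0.489, 0.302). I'll carry the jug there.

To row units: -14.9 cm / 60 = -0.2483, -12.6 cm / 60 = -0.21.

Call:
send_rows --plan '[[[-0.0083, -0.0017, 0, 0, 0, 0], [-0.0283, -0.005, 0, 0, 0, 0], [-0.0583, -0.01, 0, 0, 0, 0], [-0.095, -0.0183, 0, 0, 0, 0], [-0.1333, -0.025, 0, 0, 0, 0], [-0.1717, -0.0317, 0, 0, 0, 0], [-0.21, -0.0383, 0, 0, 0, 0], [-0.2483, -0.045, 0, 0, 0, 0]]]'

```text
clock: 4.68
tool_pos: [0.4807, 0.1552, 0.3246]
orientation: [179.9, -0.0, -82.4]
force: [0.1, -0.3, -3.7]
opening: 0.0159
gripper_force: 30.0
```

To row units: -14.5 cm / 60 = -0.2417, -13.9 cm / 60 = -0.2317.

Call:
send_rows --plan '[[[-0.0383, -0.0067, 0, 0, 0, 0], [-0.0767, -0.0133, 0, 0, 0, 0], [-0.115, -0.02, 0, 0, 0, 0], [-0.15, -0.0267, 0, 0, 0, 0], [-0.1833, -0.0333, 0, 0, 0, 0], [-0.2117, -0.0383, 0, 0, 0, 0], [-0.2317, -0.0417, 0, 0, 0, 0], [-0.2417, -0.045, 0, 0, 0, 0]]]'

```text
clock: 5.35
tool_pos: [0.4887, 0.3023, 0.3249]
orientation: [179.9, -0.0, -82.4]
force: [0.1, -0.6, -4.0]
opening: 0.0154
gripper_force: 30.0
```

Run:
```python
from h import *
go([.489,.302,.170],-82.4)
```

```text
5.35 [0.4887 0.3023 0.3249] [ 1.7995e+02 -3.0000e-02 -8.2350e+01] F [ 0.1 -0.6 -4. ] op 0.0154 29.965488016605377
row [ 0.03 -0.04 15.49] [ 0.05 -0.03  0.05]
```

To row units: 15 cm / 60 = 0.25, 14.5 cm / 60 = 0.2417.

Call:
send_rows --plan '[[[0, 0, 0.0167, 0, 0, 0], [0, 0, 0.05, 0, 0, 0], [0, 0, 0.0917, 0, 0, 0], [0, 0, 0.1417, 0, 0, 0], [0, 0, 0.1867, 0, 0, 0], [0, 0, 0.2217, 0, 0, 0], [0, 0, 0.2417, 0, 0, 0], [0, 0, 0.25, 0, 0, 0]]]'

```text
clock: 6.02
tool_pos: [0.4878, 0.2983, 0.1728]
orientation: [179.8, -0.1, -82.5]
force: [0.0, 0.2, -4.5]
opening: 0.0159
gripper_force: 30.0
```

To row units: 0.7 cm / 60 = 0.0117, 0.6 cm / 60 = 0.01.

Call:
send_rows --plan '[[[0, 0, 0.0017, 0, 0, 0], [0, 0, 0.0033, 0, 0, 0], [0, 0, 0.005, 0, 0, 0], [0, 0, 0.0067, 0, 0, 0], [0, 0, 0.0083, 0, 0, 0], [0, 0, 0.01, 0, 0, 0], [0, 0, 0.0117, 0, 0, 0], [0, 0, 0.0117, 0, 0, 0]]]'

```text
clock: 6.68
tool_pos: [0.4889, 0.3005, 0.1685]
orientation: [180.0, 0.0, -82.4]
force: [-0.4, 0.3, -4.4]
opening: 0.0155
gripper_force: 30.0
```

Call:
send_rows --plan '[[[0, 0, 0.0017, 0, 0, 0], [0, 0, 0.0017, 0, 0, 0], [0, 0, 0.0033, 0, 0, 0], [0, 0, 0.0033, 0, 0, 0], [0, 0, 0.005, 0, 0, 0], [0, 0, 0.005, 0, 0, 0]]]'

```text
clock: 7.18
tool_pos: [0.4893, 0.3007, 0.1666]
orientation: [-179.9, 0.0, -82.4]
force: [-2.5, -0.7, 4.5]
opening: 0.0158
gripper_force: 30.0
```

Contact: the force went from −4.4 to +4.5 N at the predicted height. I'll release.

To row units: -0.05 cm / 60 = -0.0008.

Call:
send_rows --plan '[[[0, 0, -0.0008, 0, 0, 0], [0, 0, -0.0008, 0, 0, 0], [0, 0, -0.0008, 0, 0, 0], [0, 0, -0.0008, 0, 0, 0], [0, 0, -0.0008, 0, 0, 0], [0, 0, -0.0008, 0, 0, 0], [0, 0, -0.0008, 0, 0, 0], [0, 0, -0.0008, 0, 0, 0]]]' --fingers 1

```text
clock: 7.85
tool_pos: [0.4889, 0.3005, 0.166]
orientation: [180.0, -0.0, -82.4]
force: [0.2, 1.0, -0.2]
opening: 0.0632
gripper_force: 0.0
```

Call:
send_rows --plan '[[[0, 0, 0, 0, 0, 0], [0, 0, 0, 0, 0, 0], [0, 0, 0, 0, 0, 0], [0, 0, 0, 0, 0, 0]]]'

```text
clock: 8.18
tool_pos: [0.489, 0.3005, 0.1661]
orientation: [-180.0, 0.0, -82.4]
force: [-1.6, 0.7, -0.1]
opening: 0.0865
gripper_force: 0.0
```

To row units: -21 cm / 60 = -0.35, -18 cm / 60 = -0.3.

Call:
send_rows --plan '[[[0, 0, -0.0167, 0, 0, 0], [0, 0, -0.05, 0, 0, 0], [0, 0, -0.1, 0, 0, 0], [0, 0, -0.1667, 0, 0, 0], [0, 0, -0.2333, 0, 0, 0], [0, 0, -0.3, 0, 0, 0], [0, 0, -0.35, 0, 0, 0], [0, 0, -0.35, 0, 0, 0]]]'

```text
clock: 8.85
tool_pos: [0.4909, 0.3012, 0.3848]
orientation: [-179.4, 0.3, -82.4]
force: [0.2, 0.0, 0.9]
opening: 0.0877
gripper_force: 0.0
```

Run:
```python
from h import *
go([.44,.06,.30],-163)
```

```text
8.85 [0.4909 0.3012 0.3848] [-179.41    0.33  -82.4 ] F [0.2 0.  0.9] op 0.0877 0.0
row [23.28  8.32  8.26] [-0.26  0.69 80.6 ]
```

Run:
```python
from h import *
P=np.load('pics/w1.png.npz')['pose']; R0=Ro.from_euler('xyz',[180,0,-83.1],degrees=True)
t=R0.inv().apply(P[:3,3]-[.4402,-.0044,.3989]); d=R0.inv().apply(P[:3,2]); print(t,d)
for yaw in(-163,17):
  R=Ro.from_euler('xyz',[180,0,yaw],degrees=True)
  for z in(.25,.3):
    o=R.apply(t);o[2]+=z; q=R.apply(d); h=o+q*(.06-o[2])/q[2]; p=np.array([.476,.002])-h[:2]; print(yaw,z,p)
    go([*p,z],yaw)
```

```text
[ 0.07593909  0.00199724 -0.15986353] [-0.2770094  -0.00207939  0.96086496]
-163 0.25 [ 0.45252795 -0.00647289]
8.85 [0.4909 0.3012 0.3848] [-179.41    0.33  -82.4 ] F [0.2 0.  0.9] op 0.0877 0.0
row [30.06  8.01 13.23] [-0.26  0.69 80.6 ]
-163 0.3 [ 0.43871158 -0.01058383]
8.85 [0.4909 0.3012 0.3848] [-179.41    0.33  -82.4 ] F [0.2 0.  0.9] op 0.0877 0.0
row [30.26  9.39  8.21] [-0.26  0.69 80.6 ]
17 0.25 [0.49947205 0.01047289]
8.85 [0.4909 0.3012 0.3848] [-179.41    0.33  -82.4 ] F [0.2 0.  0.9] op 0.0877 0.0
row [29.01  3.14 13.28] [ -0.72  -0.27 -99.4 ]
17 0.3 [0.51328842 0.01458383]
8.85 [0.4909 0.3012 0.3848] [-179.41    0.33  -82.4 ] F [0.2 0.  0.9] op 0.0877 0.0
row [28.75  1.66  8.3 ] [ -0.72  -0.27 -99.4 ]
```

To row units: 25 cm / 60 = 0.4167, 24 cm / 60 = 0.4, 55 degrees / 180 = 0.3056.

Call:
send_rows --plan '[[[0.0667, 0.0167, 0, 0, 0, 0.0389], [0.1333, 0.0333, 0, 0, 0, 0.0778], [0.2, 0.05, 0, 0, 0, 0.1167], [0.25, 0.0667, 0, 0, 0, 0.1556], [0.3, 0.0833, 0.0333, 0, 0, 0.1944], [0.35, 0.1, 0.05, 0, 0, 0.2333], [0.4, 0.1167, 0.0667, 0, 0, 0.2722], [0.4167, 0.1333, 0.0833, 0, 0, 0.3056]]]' --fingers 0.82

```text
clock: 9.52
tool_pos: [0.4419, 0.0392, 0.3265]
orientation: [-180.0, 0.0, -137.9]
force: [-0.3, 0.1, -0.6]
opening: 0.0719
gripper_force: 0.0
```

Run:
```python
from h import *
go([.439,-.0106,.30],-163)
```

```text
9.5167 [0.4419 0.0392 0.3265] [-1.7996e+02  3.0000e-02 -1.3785e+02] F [-0.3  0.1 -0.6] op 0.0719 0.0
row [ 3.56 -3.5   2.65] [-0.03  0.04 25.15]
```

To row units: -3.5 cm / 60 = -0.0583, -3 cm / 60 = -0.05, 25 degrees / 180 = 0.1389.

Call:
send_rows --plan '[[[0.0167, -0.0167, 0.0117, 0, 0, 0.0389], [0.0333, -0.0333, 0.025, 0, 0, 0.0778], [0.05, -0.05, 0.0367, 0, 0, 0.1167], [0.0583, -0.0583, 0.0433, 0, 0, 0.1389], [0.0583, -0.0583, 0.0433, 0, 0, 0.1389], [0.0583, -0.0583, 0.0433, 0, 0, 0.1389], [0.0583, -0.0583, 0.0433, 0, 0, 0.1389], [0.0583, -0.0583, 0.0433, 0, 0, 0.1389]]]'

```text
clock: 10.18
tool_pos: [0.4408, -0.0068, 0.3007]
orientation: [180.0, 0.1, -162.3]
force: [-0.5, -0.4, 0.8]
opening: 0.072
gripper_force: 0.0
```

Run:
```python
from h import *
snap('scene','s3.png');snap('wrist','w3.png')
im=cv2.imread('pics/w3.png')[90:390,170:470]
cv2.imwrite('pics/c3.png',cv2.resize(im,(600,600),interpolation=cv2.INTER_CUBIC))
go([.476,.002,.15],-163)
```

```text
10.2833 [ 0.4408 -0.0068  0.3005] [ 1.8000e+02  3.0000e-02 -1.6231e+02] F [-0.6 -0.5 -1. ] op 0.0717 0.0
row [-3.62 -0.23 15.05] [0.   0.03 0.69]
```

View pics/c3.png

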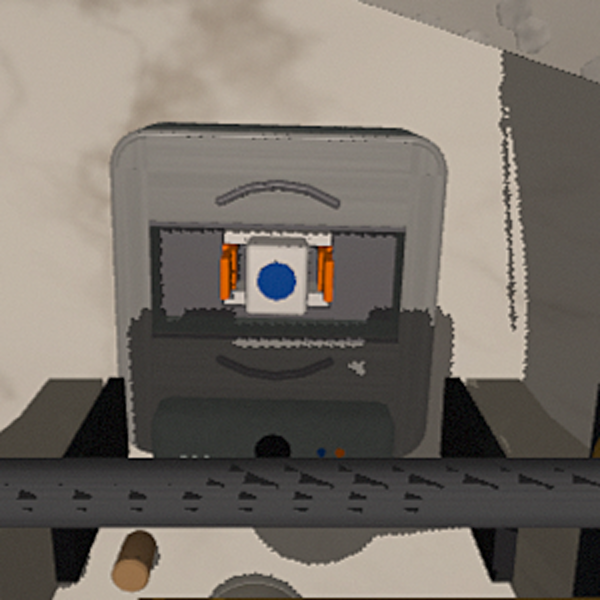

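View pics/s3.png

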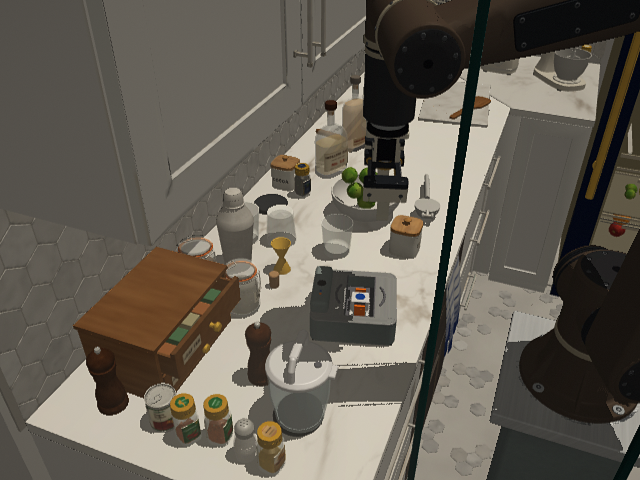

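The jug stands upright on the coaster, with its foot at ≈(298,410) in the scene view. In the crop the cassette is visible with outer tab faces at u=221 and u=333 (v≈230–303), the blue disc at (276,281), and the bay rim's front corners at (151,225) and (405,231).

Run:
```python
from h import *
def c(u,v,z,n):
    p=ray('w3.png',170+u/2,90+v/2,z); print(n,p.round(4)); return p
a=c(151,225,.066,'fl');b=c(405,231,.066,'fr');d=c(400,339,.066,'br');e=c(154,336,.066,'bl')
print('rim c',(a+b+d+e)/4)
f=c(221,246,.061,'tabL f');g=c(333,249,.061,'tabR f')
i=c(222,300,.061,'tabL b');j=c(333,303,.061,'tabR b')
print('tab c',(f+g+i+j)/4, np.linalg.norm(g-f),'fl-fr',np.linalg.norm(b-a),np.linalg.norm(e-a))
for p,q in[(a,b),(e,d),(f,g)]: print('yaw',np.degrees(np.arctan2(*(q-p)[1::-1]))%180-90)
c(276,281,.062,'disc')
```

```text
fl [ 0.4632 -0.0741  0.066 ]
fr [0.4253 0.0551 0.066 ]
br [0.4832 0.0735 0.066 ]
bl [ 0.5229 -0.0565  0.066 ]
rim c [ 0.47365061 -0.0004986   0.066     ]
tabL f [ 0.464  -0.0357  0.061 ]
tabR f [0.4472 0.0225 0.061 ]
tabL b [ 0.4931 -0.0265  0.061 ]
tabR b [0.4761 0.0323 0.061 ]
tab c [ 0.47010577 -0.00183701  0.061     ] 0.06059000401376515 fl-fr 0.13468356586009791 0.06226642039728639
yaw 16.363471398457307
yaw 17.008714582038564
yaw 16.169746658046805
disc [ 0.4734 -0.0015  0.062 ]
```

Run:
```python
from h import *
go([.4735,-.001,.10],-163.5)
```

```text
10.2833 [ 0.4408 -0.0068  0.3005] [ 1.8000e+02  3.0000e-02 -1.6231e+02] F [-0.6 -0.5 -1. ] op 0.0717 0.0
row [-3.28 -0.44 20.05] [0.   0.03 1.19]
```

To row units: 20 cm / 60 = 0.3333, -1.5 cm / 60 = -0.025, 1 degrees / 180 = 0.0056.

Call:
send_rows --plan '[[[-0.025, -0.0033, 0.0667, 0, 0, 0.0056], [-0.055, -0.0067, 0.1333, 0, 0, 0.0056], [-0.055, -0.0067, 0.2, 0, 0, 0.0056], [-0.055, -0.0067, 0.25, 0, 0, 0.0056], [-0.055, -0.0067, 0.2917, 0, 0, 0.0056], [-0.055, -0.0067, 0.3167, 0, 0, 0.0056], [-0.055, -0.0067, 0.3333, 0, 0, 0.0056], [-0.055, -0.0067, 0.3333, 0, 0, 0.0056]]]'

```text
clock: 10.95
tool_pos: [0.472, -0.0012, 0.0979]
orientation: [-180.0, -0.2, -163.4]
force: [-0.8, 0.0, -0.9]
opening: 0.072
gripper_force: 0.0
```

Call:
send_rows --plan '[[[0, 0, 0, 0, 0, 0], [0, 0, 0, 0, 0, 0], [0, 0, 0, 0, 0, 0]]]'

```text
clock: 11.2
tool_pos: [0.474, -0.0008, 0.1011]
orientation: [180.0, 0.1, -163.4]
force: [0.1, 0.3, 0.8]
opening: 0.0716
gripper_force: 0.0
```

Run:
```python
from h import *
snap('wrist','w4.png')
go([.4735,-.001,.040],-163.5)
im=cv2.imread('pics/w4.png')
cv2.imwrite('pics/w4b.png',im)
```

```text
11.25 [ 0.4739 -0.0008  0.1011] [ 1.7999e+02  1.1000e-01 -1.6339e+02] F [ 0.1 -1.3 -0.3] op 0.0719 0.0
row [ 0.05 -0.01  6.11] [0.01 0.11 0.11]
```

View pics/w4b.png

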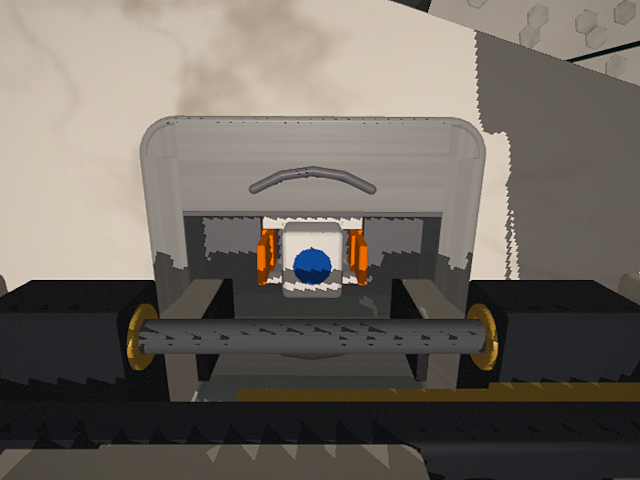

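The fingers' inner edges at u=232 and 393 (mid 312) line up with the disc at (312,266). The tabs' outer faces are at 258 and 367 and the bay edges are parallel to the image rows, so I'll descend.

To row units: 6.1 cm / 60 = 0.1017, 5.8 cm / 60 = 0.0967.

Call:
send_rows --plan '[[[0, 0, 0.0167, 0, 0, 0], [0, 0, 0.0367, 0, 0, 0], [0, 0, 0.0567, 0, 0, 0], [0, 0, 0.0733, 0, 0, 0], [0, 0, 0.0867, 0, 0, 0], [0, 0, 0.0967, 0, 0, 0], [0, 0, 0.1017, 0, 0, 0], [0, 0, 0.1017, 0, 0, 0]]]'

```text
clock: 11.92
tool_pos: [0.4731, -0.0012, 0.0388]
orientation: [-180.0, -0.0, -163.4]
force: [0.3, 0.0, -0.3]
opening: 0.0715
gripper_force: 0.0
```

Call:
send_rows --plan '[[[0, 0, 0, 0, 0, 0], [0, 0, 0, 0, 0, 0]]]'

```text
clock: 12.08
tool_pos: [0.4736, -0.001, 0.0396]
orientation: [180.0, 0.0, -163.4]
force: [0.3, -0.5, 0.9]
opening: 0.0718
gripper_force: 0.0
```

To row units: 0.1 cm / 60 = 0.0017.

Call:
send_rows --plan '[[[0, 0, 0.0017, 0, 0, 0], [0, 0, 0.0017, 0, 0, 0], [0, 0, 0.0017, 0, 0, 0], [0, 0, 0.0017, 0, 0, 0], [0, 0, 0.0017, 0, 0, 0], [0, 0, 0.0017, 0, 0, 0], [0, 0, 0.0017, 0, 0, 0], [0, 0, 0.0017, 0, 0, 0]]]' --fingers 0

```text
clock: 12.75
tool_pos: [0.4734, -0.001, 0.0388]
orientation: [180.0, 0.0, -163.4]
force: [-3.4, 1.4, 9.9]
opening: 0.0458
gripper_force: 30.1
```

Call:
send_rows --plan '[[[0, 0, 0, 0, 0, 0], [0, 0, 0, 0, 0, 0], [0, 0, 0, 0, 0, 0], [0, 0, 0, 0, 0, 0]]]'

```text
clock: 13.08
tool_pos: [0.4735, -0.001, 0.0388]
orientation: [180.0, 0.0, -163.4]
force: [-3.2, 0.8, 10.7]
opening: 0.0462
gripper_force: 30.1
```

To row units: -1.2 cm / 60 = -0.02, -1 cm / 60 = -0.0167.

Call:
send_rows --plan '[[[0, 0, -0.0017, 0, 0, 0], [0, 0, -0.0033, 0, 0, 0], [0, 0, -0.005, 0, 0, 0], [0, 0, -0.0067, 0, 0, 0], [0, 0, -0.01, 0, 0, 0], [0, 0, -0.0133, 0, 0, 0], [0, 0, -0.0167, 0, 0, 0], [0, 0, -0.02, 0, 0, 0]]]'

```text
clock: 13.75
tool_pos: [0.4732, -0.0012, 0.0503]
orientation: [180.0, 0.0, -163.4]
force: [0.1, 0.9, -4.3]
opening: 0.0457
gripper_force: 29.9
```

To row units: -11 cm / 60 = -0.1833, -10.3 cm / 60 = -0.1717.

Call:
send_rows --plan '[[[0, 0, -0.0083, 0, 0, 0], [0, 0, -0.025, 0, 0, 0], [0, 0, -0.05, 0, 0, 0], [0, 0, -0.0833, 0, 0, 0], [0, 0, -0.1167, 0, 0, 0], [0, 0, -0.15, 0, 0, 0], [0, 0, -0.1717, 0, 0, 0], [0, 0, -0.1833, 0, 0, 0]]]'

```text
clock: 14.42
tool_pos: [0.474, -0.001, 0.1623]
orientation: [180.0, 0.2, -163.4]
force: [0.3, 0.2, -3.9]
opening: 0.0459
gripper_force: 29.9
```

Call:
send_rows --plan '[[[0, 0, 0, 0, 0, 0], [0, 0, 0, 0, 0, 0], [0, 0, 0, 0, 0, 0], [0, 0, 0, 0, 0, 0]]]'

```text
clock: 14.75
tool_pos: [0.4725, -0.0014, 0.159]
orientation: [-180.0, -0.1, -163.4]
force: [-0.3, 0.6, -3.7]
opening: 0.0456
gripper_force: 29.9
```

Run:
```python
from h import *
snap('scene','s5.png');snap('wrist','w5.png')
go([.4735,-.001,.16],-163.5)
a=cv2.imread('pics/s5.png')[180:440,240:440];b=cv2.imread('pics/w5.png')[180:420,180:440]
cv2.imwrite('pics/c5.png',np.hstack([cv2.resize(a,(400,520)),cv2.resize(b,(400,520))]))
```

```text
14.85 [ 0.4728 -0.0013  0.1592] [-1.7999e+02 -1.0000e-01 -1.6342e+02] F [ 0.7  0.1 -4.8] op 0.0458 29.94713544845581
row [-0.08  0.01 -0.08] [-0.01 -0.1   0.08]
```

View pics/c5.png

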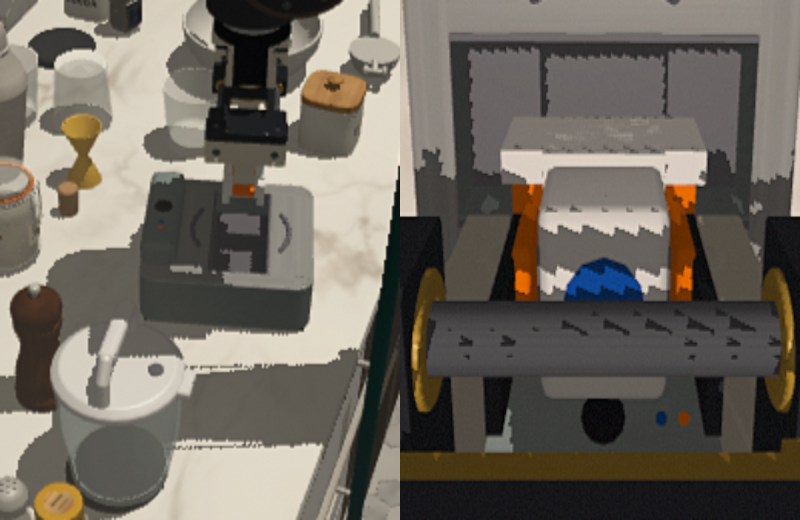

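The bay is empty and the cassette hangs level, held by both orange tabs (right crop, at u≈525 and 683). It was lifted 120 mm. The jug stands upright on the coaster, so I'll hand in.

```bash
python3 -c "
from plant import ctrl
print(ctrl.get_obs()['qvel'].round(2)); print(ctrl.close_job())"
```

```text
[ 0.05 -0.14  0.33  0.1  -0.15  0.03]
the job is handed in; nothing more can be done
None
```

I handed the job in at about 15 s: the jug stands released and upright on the slate coaster, and the cassette is held by its pinched catches over the empty bay, its underside about 6 cm above the deck; no verdict was returned.

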